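Switch on the lamp test supply over the guard screen with the hook rod

ROBOT

A 6-joint arm with a two-finger parallel gripper is mounted at the origin on the work surface. World frame = base frame: x ahead of the robot, y to its left, z up, the work surface at z = 0. Lengths are in m, angles in rad, forces in N, time in s.
With the tool pointing down it reaches from about 0.3 to 0.775 m from the base axis. Payload 14.6 kg.
Tool frame: the origin (TCP) lies midway between the tips of the shut fingers; the grasp point (between the pads) lies 19 mm behind it (ctrl.grip_depth is the z of the grasp point in the tool frame, in m); z points along the fingers, y is the line along which they close (so a half turn about z gives the same grasp; the last joint's range is limited). The gripper opens to 94 mm and grips with 3 to 60 N. Pads are 16 mm wide; open, the fingers measure 119 mm over their backs; the gripper's body (75 mm by 177 mm) begins 78 mm behind the grasp point.
Start: joints at [-1.299, 0.3, 1.521, -0, 1.321, -0.067], TCP at [0.183, -0.519, 0.205] pointing down, gripper open.
Joint ranges: [-3.03, 3.03], [-0.79, 2.21], [0.23, 2.52], [-1.04, 4.18], [0, 3.07], [-2.55, 2.55]. Speed limits (rad/s): [2.22, 2.22, 2.57, 3.14, 3.14, 3.14].

INTERFACE

Orientations are given as [roll, pitch, yaw] about the fixed x, y, z axes, in that order (R = Rz(yaw) Ry(pitch) Rx(roll)).
In Python, from station import ctrl gives the robot as it stands. The module is installed in compiled form; this text tells all that it offers.
- The arm moves only by the tool carry_out, never from a script. Its argument "commands" is a list of rows, each a list of 3 entries, a list of its own where there are three numbers: the closure, from 0 (fully open) to 1 (shut), then the shift along the tool's x, y, z in mm, then the turn, a rotation vector about the tool's x, y, z in rad. In form: [[gripper, [tx, ty, tz], [wx, wy, wz]], ...]. A call has 1 to 10 rows; each row shifts and turns the commanded pose from where the row before left it, along the tool's axes as they then stand; what a row does not reach is not made up. A row lasts 1/8 s, in which the tool goes at most 62.5 mm and 10.7 degrees, less where a joint would pass 70% of its speed; a pose out of reach is approached as far as the arm can. A call with a gripper value outside its range is refused whole. The fingers move at their own pace and stop on an object; "squeeze" is the grip in N (left out, the last holds). Time passes only in rows, so rows that do not move let the fingers close. It gives the time, the measured TCP pose, the force, the opening and the grip force at its end, in the units of the state.
- ctrl.get_obs(): the state, without advancing time (a new reading comes with each control period).
- ctrl.camera(name): name is "scene" or "top" or "wrist"; returns a dict with "img" (420x560x3 uint8, blue, green, red), "camera_matrix" (3x3 intrinsics, pixels), "k1" (the pictures are not rectified: a ray, as slopes to the right and down, at radius r is drawn at 1 + k1 r^2 times it, then the intrinsics apply), "rvec" (rotation vector, rad) and "tvec" (3), from world to camera coordinates, as OpenCV has them. Camera axes: x right, y down, z forward; pixel columns grow to the right and rows downward; lengths in m; the calibration is good to about 2 mm. A picture is of the moment at which its call begins. There is no depth.
- ctrl.hand_in(): hands the job in; it is judged then, once.
Trained networks look in the newest picture that a camera, given by its name, has taken for a name from the list of things; names that differ only in an ending like _2 or _b are one class to them, and where a whole thing is asked for, a point or a joint stands for the part that bears it (a point fixed in the world has none). Each returns a list of dicts, best first, with "score" (0 to 1); they miss things now and then, are a little off and sometimes report something else, mostly with a low value. They report only what shows in the picture. A call takes as long as a camera call.
- ctrl.outline_of(thing, camera): "region" (420x560 bool, what is visible of it).
- ctrl.place_of(thing, camera): "at" ([x, y, z] in m, in world coordinates, good to about 4 mm: a listed point, or the origin of a listed thing).
The state is a dict: "time_s": time; "qpos": joint angles; "joint_vel": joint speeds; "tau": joint torques, N m; "ee_pos": TCP position; "eef_rot": TCP orientation; "force": force on the tool from outside, world axes, zero at the start; "moment": the same for the moment, N m; "grip_width": finger opening in m; "grip_force": force on a finger pad.
Only numpy, scipy, OpenCV 4.12 (cv2) and the standard library are available. Lean on these libraries where they do the work, as an engineer would, in place of code of your own. Each camera call takes 0.05 s, during which the arm holds its last target. There are 200 camera calls.

TASK

Take the orange-handled hook rod from its blue rack, reach over the guard screen with it, hook behind the red slide lever and draw it towards the screen until it is fully home against its stop; keep it there for at least a second with a steady pull of about 8 N (6 to 11 N) so that the contacts seat, never pulling with more than 15 N. Then lay the rod back in both notches of its rack the way it was, hook hanging down on the far side, and let go. Touch the switches and the screen with nothing but the rod, do not lean the rod on the screen, and leave the black lever, the lamp head, the driver and the parts bin where they are.

Things in the scene. Friction and masses are not known exactly. Their poses are not given: they have to be found in the camera images.
- rod: hook rod, 120 g: level orange handle 140 x 18 x 22 mm (x, y, z); from it a yellow rod 8 mm thick runs along +x and bends straight down at x = 220 mm, ending 60 mm below the handle's axis. Origin: middle of the handle, on its axis; balance point 40 mm ahead (+x). In the rack the axis is 85 mm above the bench. Grip it across the 18 mm from above between the posts; under load it may turn a little in the fingers
- rod_tip (a point): lowest point of the rod's downward hook, at (220, 0, -60) mm in the rod's frame
- rack: blue rack fixed to the bench, origin on the bench at its middle: base 160 x 70 x 8 mm, two posts 10 mm thick, 50 mm wide at x = -50 and +50 mm. Each has an upward-open notch, floor 74 mm above the bench, 23 mm wide there, flaring to 43 mm at its top at 105 mm. The rod lies in both notches, handle's middle over the rack's origin, hook towards the rack's +x
- guard: fixed guard screen, grey upright sheet 200 mm wide (y), 6 mm thick, yellow top edge 10 mm thick with its top 125 mm above the bench; origin on the bench at the middle of the sheet. The switch boxes stand on its +x side, away from the robot. Side wings at y = -100 and +100 mm, 80 mm deep and high; low fixing feet on the near side
- red_box: white switch box 130 x 56 x 50 mm (x, y, z), fixed behind the guard and parallel to it, with the red slide lever on its top; origin on the bench under the box's centre, 90 mm behind the guard's sheet and 38 mm to either side of the guard's middle
- red_lever (a joint): m, travel of the red lever to -x (to the guard): 0 off, 0.030 home at a hard stop; starts at 0 to 0.006, about 2 N friction, stays where left. Upright red paddle 10 mm thick (x), 26 wide (y), top 115 mm above the bench, on the box's centre line; at 0 its centre is 20 mm to +x of the box's origin, but its rail is hand-fitted: lever and stop stand up to 9 mm fore or aft of that
- black_box: the same box with a black lever, on the other side of the guard's middle; to be left alone
- black_lever (a joint): travel of the black lever, m, same sense; at the start between 0 and 0.004
- lamp: grey street-lamp head lying lens up, about 260 x 110 x 52 mm, 0.9 kg, loose; origin on the bench under it, spigot to -x (130 mm), body to +x (130 mm)
- driver: aluminium lamp driver, 60 x 120 x 34 mm (x, y, z), 0.5 kg, loose in front of the guard; origin under its centre
- parts_bin: open yellow parts bin 80 x 110 x 45 mm, loose, in front of the guard; origin under its centre

How it is judged:
On the way:
1. the red lever is fully home (27 of 30 mm or more) and the rod pulls it with 6 to 11 N for one second (value of joint red_lever above 0.027 m and contact force between rod and red_lever between 6 and 11 N), for 1 s.
At the end, for the whole second after the job is handed in: red lever home (27 of 30 mm or more), black lever under 8 mm; rod at rest in both rack notches: within 25 mm lengthwise and 8 mm sideways of the rack's middle, axis 80 to 92 mm up and within 0.1 rad of the rack's x, hook to the rack's +x, hanging down within 0.2 rad (value of joint red_lever above 0.027 m and value of joint black_lever below 0.008 m and x of rod in the frame of rack between -0.025 and 0.025 m and y of rod in the frame of rack between -0.008 and 0.008 m and z of rod in the frame of rack between 0.08 and 0.092 m and x of rod_tip in the frame of rack above 0.15 m and angle between the x axis of rod and the x axis of rack, either way round below 0.1 rad and angle between rod's own z axis and vertical below 0.2 rad and linear speed of rod below 0.02 m/s); the robot touches nothing.
It fails at once if the rod presses the red lever with more than 15 N (contact force between rod and red_lever above 15 N).
It fails at once if the rod presses the guard screen with more than 8 N (contact force between rod and guard above 8 N).
It fails at once if the robot itself touches a switch or the guard (contact force between any of the fingers, the arm and red_box above 0.5 N or contact force between any of the fingers, the arm and black_box above 0.5 N or contact force between any of the fingers, the arm and guard above 0.5 N).
It fails at once if the black lever is moved (value of joint black_lever above 0.008 m).
It fails at once if the lamp head, driver or parts bin is moved by more than 10 mm (distance of any of lamp, driver, parts_bin from where it was at the start of the episode above 0.01 m).
It also fails if it takes over 72 s, if anything falls off the work surface, if the arm or the gripper's body presses on something with over 40 N, if the wrist force passes 120 N, or if a joint passes its speed limit or range.

## Working session

There is one attempt and no reset: what is moved stays moved. The work goes in short steps, Python scripts to look and compute and a tool call to move; the robot and the scene stay as the last step left them, time stands still between calls to the robot, and variables do not carry over. Pictures are saved under pics/ and viewed, at most 10 in all, crops included, and the job is handed in when it is done.

Besides the shell and the picture viewer there is one more tool, called in YAML: its name, and indented under it one key for each argument. carry_out: Moves the arm, as the interface text tells. Its arguments: {"type":"object","properties":{"commands":{"type":"array","items":{"type":"array"}},"squeeze":{"type":"number"}},"required":["commands"]}

```bash
mkdir -p pics
python3 - <<'E'
from station import ctrl
import cv2,numpy as np
ims=[]
for c in("scene","top"):
    d=ctrl.camera(c); ims.append(d["img"])
    for t in("rod","rod_tip","rack","guard","red_box","red_lever","black_box","lamp","driver","parts_bin"):
        try:
            r=ctrl.place_of(t,c); print(c,t,[(np.round(a["at"],3).tolist(),round(a["score"],2)) for a in r[:2]])
        except Exception as e: print(c,t,e)
cv2.imwrite("pics/a.png",ims[0]);cv2.imwrite("pics/b.png",ims[1])
o=ctrl.get_obs();print(o["time_s"],o["ee_pos"],o["eef_rot"],o["force"],ctrl.grip_depth)
E
```

```text
scene rod [([0.492, -0.282, 0.081], 0.78)]
scene rod_tip [([0.711, -0.293, 0.027], 0.86), ([0.49, -0.289, -0.001], 0.75)]
scene rack [([0.494, -0.29, 0.002], 0.57), ([0.412, 0.098, -0.003], 0.37)]
scene guard [([0.532, -0.023, 0.001], 0.94)]
scene red_box [([0.625, -0.05, 0.0], 0.64)]
scene red_lever it knows: black_box, driver, guard, lamp, parts_bin, rack, red_box, rod, rod_tip
scene black_box [([0.618, 0.023, -0.002], 0.86)]
scene lamp [([0.444, 0.267, -0.005], 0.79)]
scene driver [([0.374, -0.098, 0.001], 0.74)]
scene parts_bin [([0.413, 0.096, -0.004], 0.71), ([0.628, -0.048, -0.002], 0.25)]
top rod [([0.493, -0.284, 0.081], 0.72)]
top rod_tip [([0.713, -0.292, 0.025], 0.62), ([0.627, -0.051, -0.004], 0.38)]
top rack [([0.495, -0.282, 0.004], 0.79), ([0.411, 0.101, 0.003], 0.55)]
top guard [([0.532, -0.025, -0.003], 0.58)]
top red_box [([0.626, -0.049, -0.002], 0.75)]
top red_lever it knows: black_box, driver, guard, lamp, parts_bin, rack, red_box, rod, rod_tip
top black_box [([0.616, 0.028, -0.004], 0.96)]
top lamp [([0.448, 0.264, 0.004], 0.83)]
top driver [([0.378, -0.098, 0.001], 0.87)]
top parts_bin [([0.407, 0.105, 0.003], 0.58)]
1.0 [ 0.1827806  -0.51871227  0.2054324 ] [-3.14154066e+00 -3.78126106e-06  3.38757757e-01] [-0.31984797 -0.54672422  0.20361143] -0.0188
```

View pics/a.png

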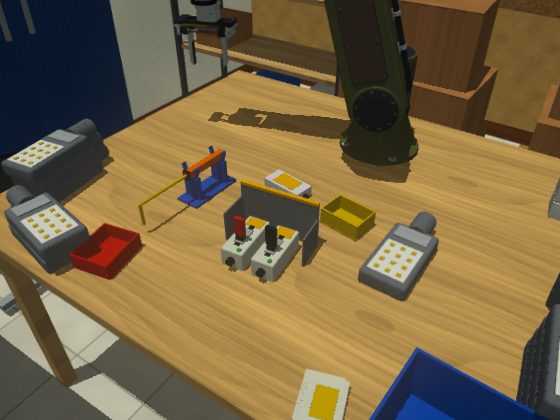

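View pics/b.png

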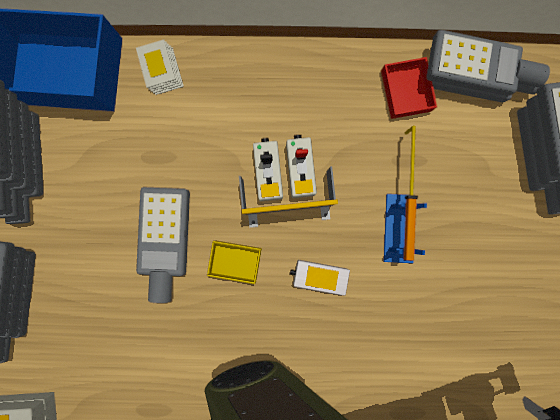

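The scene view shows the rack and rod at left, tip near (142,220), and the guard with the red and black levers in the centre at (240,228) and (271,238). In the top view the guard's yellow edge runs from about (243,211) to (337,203), the red lever is at (301,152), and the rod runs from (411,262) to (413,128). Next I'll measure yaws and the lever position.

```bash
cat > h.py <<'E'
from station import ctrl
import cv2,numpy as np
def w(d,px,z):
    K=np.array(d["camera_matrix"]);px=np.array(px,float).reshape(-1,2)
    n=(px-K[:2,2])/[K[0,0],K[1,1]]
    u=n.copy()
    for _ in range(20): u=n/(1+d["k1"]*(u**2).sum(1,keepdims=True))
    R=cv2.Rodrigues(np.array(d["rvec"],float))[0];t=np.array(d["tvec"],float).ravel()
    c=-R.T@t; r=np.c_[u,np.ones(len(u))]@R
    return c+r*((z-c[2])/r[:,2])[:,None]
def mask(im,lo,hi,box):
    h=cv2.cvtColor(im,cv2.COLOR_BGR2HSV);m=cv2.inRange(h,lo,hi);k=np.zeros_like(m);x0,y0,x1,y1=box;k[y0:y1,x0:x1]=m[y0:y1,x0:x1]
    return k
def line(m):
    ys,xs=np.nonzero(m);p=np.c_[xs,ys].astype(np.float32)
    (w_,h_)=cv2.minAreaRect(p)[1];vx,vy,x,y=cv2.fitLine(p,cv2.DIST_HUBER,0,.01,.01).ravel()
    s=(p-[x,y])@[vx,vy];return np.array([[x,y]]+[[x+vx*k,y+vy*k] for k in(s.min(),s.max())]),len(p)
E
python3 - <<'E'
from h import *
d=ctrl.camera("top");im=d["img"]
np.set_printoptions(precision=4,suppress=True)
for n,lo,hi,b,z in(("guard",(22,120,120),(34,255,255),(238,198,342,216),.125),("handle",(5,180,120),(17,255,255),(400,190,420,270),.096),("yrod",(22,120,90),(34,255,255),(404,125,420,198),.087),("red",(0,150,60),(4,255,255),(285,140,320,165),.115),("redhi",(174,150,60),(180,255,255),(285,140,320,165),.115)):
    m=mask(im,lo,hi,b)
    if m.sum()==0: print(n,"none");continue
    p,k=line(m);P=w(d,p,z);v=P[2]-P[1];print(n,k,p.round(1).tolist(),P[:,:2].tolist(),np.arctan2(v[1],v[0]))
c=im[130:230,230:430];cv2.imwrite("pics/c.png",cv2.resize(c,None,fx=4,fy=4,interpolation=2))
s=ctrl.camera("scene");cv2.imwrite("pics/d.png",cv2.resize(s["img"][170:290,210:330],None,fx=5,fy=5,interpolation=2))
E
```

```text
guard 474 [[289.20001220703125, 206.1999969482422], [241.8000030517578, 211.10000610351562], [337.1000061035156, 201.10000610351562]] [[0.5340822457488728, -0.020830693462394054], [0.5226602924633157, 0.07659529876376575], [0.5456668932392046, -0.11952056751922083]] -1.4540188026390966
handle 344 [[411.5, 231.3000030517578], [409.8999938964844, 259.8999938964844], [413.5, 198.89999389648438]] [[0.48526237997514693, -0.28318984089604565], [0.4242998751582573, -0.27976875793300027], [0.554529892711166, -0.28723317306440854]] -0.057254519134168326
yrod 266 [[412.29998779296875, 160.10000610351562], [411.20001220703125, 195.0], [413.3999938964844, 125.0]] [[0.6394251568816551, -0.287614931306203], [0.563571672564113, -0.2851752138918457], [0.7166293530239861, -0.290294837599553]] -0.03343651645530566
red 78 [[301.3999938964844, 152.1999969482422], [295.6000061035156, 153.0], [307.20001220703125, 151.39999389648438]] [[0.6480158312178659, -0.04534793748967654], [0.6461264033154528, -0.03315185468744166], [0.6498916918132365, -0.057441791970704044]] -1.4170060271144096
redhi 6 [[299.70001220703125, 155.3000030517578], [297.0, 155.10000610351562], [302.0, 155.5]] [[0.6413969099850697, -0.041748746351051164], [0.6417120690136668, -0.036140617350895], [0.6411185014519094, -0.046710241676076375]] -1.6268952705568995
```

View pics/c.png

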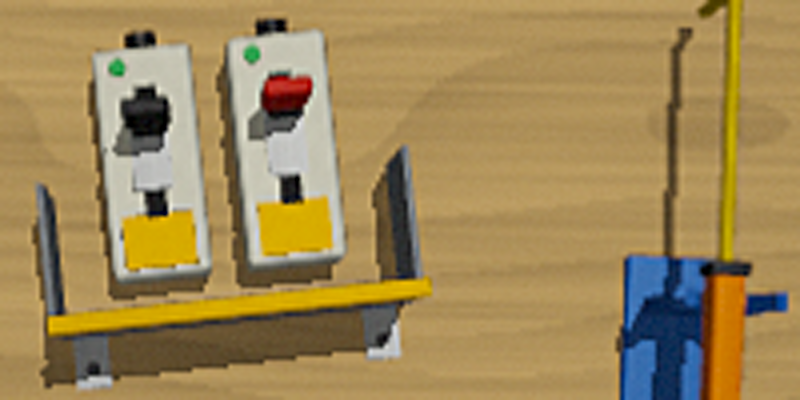

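View pics/d.png

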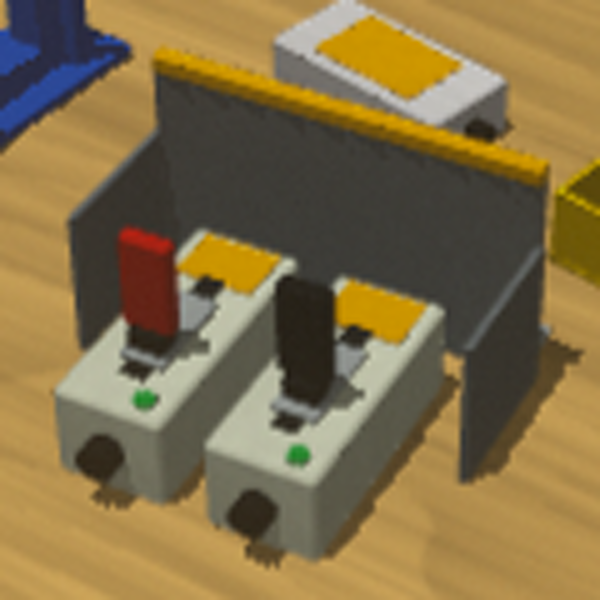

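Crop c shows the guard yawed about +0.117 rad, with the red lever near the start of its travel at crop pixel (287,93). Crop d shows the red paddle upright at (150,285), with free box top behind it. The lever top centre is about (0.647,-0.047), and the rod is at (0.492,-0.283) with yaw -0.042.

carry_out:
  commands:
    - [0, [0, 0, 0], [0, 0, 0.127]]
    - [0, [0, 0, 0], [0, 0, 0.127]]
    - [0, [0, 0, 0], [0, 0, 0.127]]
    - [0, [42.7, -35.4, 0], [0, 0, 0]]
    - [0, [42.7, -35.4, 0], [0, 0, 0]]
    - [0, [42.7, -35.4, 0], [0, 0, 0]]
    - [0, [42.7, -35.4, 0], [0, 0, 0]]
    - [0, [42.7, -35.4, 0], [0, 0, 0]]
    - [0, [42.7, -35.4, 0], [0, 0, 0]]
    - [0, [42.7, -35.4, 0], [0, 0, 0]]

```text
time_s: 2.35
ee_pos: [0.4932, -0.2825, 0.2056]
eef_rot: [3.141, -0.0, -0.042]
force: [0.5, -0.6, 0.8]
grip_width: 0.094
grip_force: 0.0
```

```bash
cat >> h.py <<'E'
from scipy.spatial.transform import Rotation as Ro
np.set_printoptions(precision=4,suppress=True)
def to(p):
    o=ctrl.get_obs();R=Ro.from_euler("xyz",o["eef_rot"]);print("t",o["time_s"],"ee",o["ee_pos"],o["eef_rot"],"F",o["force"],"M",o["moment"],"w",o["grip_width"],o["grip_force"])
    if p is not None: print("tool mm",R.inv().apply(np.array(p)-o["ee_pos"])*1000)
E
python3 - <<'E'
from h import *
to([.492,-.2833,.066])
d=ctrl.camera("wrist");cv2.imwrite("pics/e.png",d["img"])
print([a for a in ctrl.place_of("rod","wrist")],ctrl.place_of("rack","wrist"))
E
```

```text
t 2.35 ee [ 0.4932 -0.2825  0.2056] [ 3.1414 -0.0003 -0.0422] F [ 0.5071 -0.6444  0.8094] M [-0.0094 -0.0126 -0.0122] w 0.09404991405845363 0.0
tool mm [ -1.203    0.8537 139.6029]
[{'at': [0.4905, -0.2858, 0.0843], 'score': 0.62}, {'at': [0.6281, -0.0467, 0.0007], 'score': 0.2}] [{'at': [0.4875, -0.2864, -0.0024], 'score': 0.57}]
```

View pics/e.png

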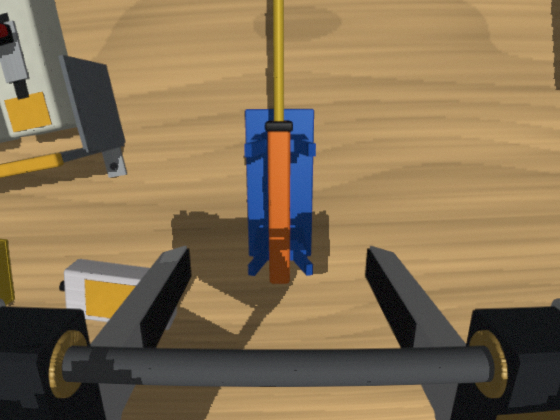

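The wrist view shows the rod aligned with the tool, centred at column 279. The handle spans rows 125-283 and nothing is near the fingers.

carry_out:
  commands:
    - [0, [-1.5, 1.5, 45], [0, 0, 0]]
    - [0, [0, 0, 45], [0, 0, 0]]
    - [0, [0, 0, 35], [0, 0, 0]]
    - [0, [0, 0, 15], [0, 0, 0]]
    - [0, [0, 0, 0], [0, 0, 0]]
    - [0.7, [0, 0, 0], [0, 0, 0]]
    - [1, [0, 0, 0], [0, 0, 0]]
    - [1, [0, 0, 0], [0, 0, 0]]
    - [1, [0, 0, 0], [0, 0, 0]]
  squeeze: 50

```text
time_s: 3.62
ee_pos: [0.4904, -0.2852, 0.0657]
eef_rot: [3.141, -0.0, -0.042]
force: [0.2, -1.1, -0.2]
grip_width: 0.0571
grip_force: 0.0
```

Run:
```python
from h import *
to(None)
```

```text
t 3.625 ee [ 0.4904 -0.2852  0.0657] [ 3.1414 -0.0004 -0.0422] F [ 0.2217 -1.1349 -0.2206] M [0.051  0.0059 0.0033] w 0.057126478846455664 0.0
```

carry_out:
  commands:
    - [1, [0, 0, 0], [0, 0, 0]]
    - [1, [0, 0, 0], [0, 0, 0]]
    - [1, [0, 0, 0], [0, 0, 0]]
    - [1, [0, 0, 0], [0, 0, 0]]
    - [1, [0, 0, 0], [0, 0, 0]]
    - [1, [0, 0, 0], [0, 0, 0]]
  squeeze: 50

```text
time_s: 4.38
ee_pos: [0.4903, -0.2852, 0.0654]
eef_rot: [-3.142, 0.0, -0.042]
force: [0.1, 0.6, 0.1]
grip_width: 0.0177
grip_force: 50.0
```

carry_out:
  commands:
    - [1, [0, 0, -15], [0, 0, 0]]
    - [1, [0, 0, -35], [0, 0, 0]]
    - [1, [0, 0, -45], [0, 0, 0]]
    - [1, [0, 0, -45], [0, 0, 0]]
    - [1, [0, 0, -10], [0, 0, 0]]
    - [1, [0, 0, 0], [0, 0, 0]]
  squeeze: 58

```text
time_s: 5.12
ee_pos: [0.4902, -0.2851, 0.2155]
eef_rot: [3.141, -0.0, -0.042]
force: [-0.6, -0.1, -2.5]
grip_width: 0.0177
grip_force: 58.0
```

Run:
```python
from h import *
to(None)
o=ctrl.get_obs();R=Ro.from_euler("xyz",[np.pi,0,.117]);print(R.inv().apply(np.array([.4485,-.070,.215])-o["ee_pos"])*1000)
for c in("scene","top"):
    d=ctrl.camera(c);print(c,ctrl.place_of("rod_tip",c)[:1],ctrl.place_of("rod",c)[:1])
d=ctrl.camera("wrist");print(ctrl.place_of("rod_tip","wrist"))
```

```text
t 5.125 ee [ 0.4902 -0.2851  0.2155] [ 3.1414 -0.0003 -0.0422] F [-0.5977 -0.0563 -2.4955] M [0.0341 0.0432 0.0312] w 0.01768227232246658 57.96603620052338
[ -16.3149 -218.538     0.5461]
scene [{'at': [0.7141, -0.2954, 0.1773], 'score': 0.7}] [{'at': [0.4915, -0.2856, 0.2343], 'score': 0.79}]
top [{'at': [0.7143, -0.2931, 0.1759], 'score': 0.84}] []
[]
```

carry_out:
  commands:
    - [1, [0, 0, 0], [0, 0, -0.08]]
    - [1, [0, 0, 0], [0, 0, -0.079]]
    - [1, [-3, -36.4, 0], [0, 0, 0]]
    - [1, [-3, -36.4, 0], [0, 0, 0]]
    - [1, [-3, -36.4, 0], [0, 0, 0]]
    - [1, [-3, -36.4, 0], [0, 0, 0]]
    - [1, [-3, -36.4, 0], [0, 0, 0]]
    - [1, [-3, -36.4, 0], [0, 0, 0]]
    - [1, [0, 0, 0], [0, 0, 0]]
    - [1, [0, 0, 0], [0, 0, 0]]

```text
time_s: 6.78
ee_pos: [0.4471, -0.0707, 0.2155]
eef_rot: [3.141, -0.0, 0.117]
force: [0.4, 0.3, -1.8]
grip_width: 0.0179
grip_force: 58.0
```

Run:
```python
from h import *
to(None)
ims=[]
for c in("scene","top"):
    d=ctrl.camera(c);print(c,ctrl.place_of("rod_tip",c)[:1]);ims.append(d["img"])
a=cv2.resize(ims[0][150:290,190:330],(560,560),interpolation=2)
cv2.imwrite("pics/f.png",a)
cv2.imwrite("pics/g.png",cv2.resize(ims[1][100:240,240:380],(560,560),interpolation=2))
```

```text
t 6.775 ee [ 0.4471 -0.0707  0.2155] [ 3.1413 -0.0002  0.117 ] F [ 0.3915  0.2704 -1.7675] M [ 0.0133  0.0877 -0.0188] w 0.017869676721224186 57.96615242958069
scene [{'at': [0.6706, -0.046, 0.1783], 'score': 0.94}]
top [{'at': [0.6687, -0.0434, 0.1747], 'score': 0.96}]
```

View pics/g.png

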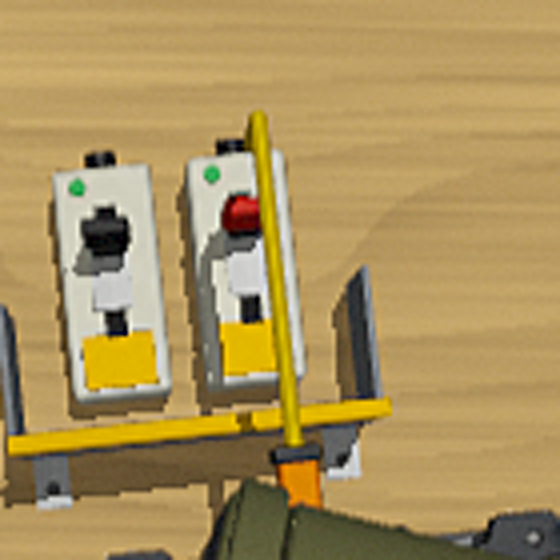

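The top view shows the rod over the guard with its tip beyond the red lever, at crop pixel (258,120) against the lever at (242,215). The sideways offset comes from parallax.

carry_out:
  commands:
    - [1, [0, 0, 30], [0, 0, 0]]
    - [1, [0, 0, 25], [0, 0, 0]]
    - [1, [0, 0, 6], [0, 0, 0]]
    - [1, [0, 0, 3], [0, 0, 0]]
    - [1, [0, 0, 3], [0, 0, 0]]
    - [1, [0, 0, 0], [0, 0, 0]]

```text
time_s: 7.72
ee_pos: [0.4472, -0.0704, 0.1488]
eef_rot: [3.141, -0.001, 0.117]
force: [0.3, 0.3, -2.3]
grip_width: 0.0176
grip_force: 58.0
```

Run:
```python
from h import *
to(None)
ims=[]
for c in("scene","top"):
    d=ctrl.camera(c);print(c,ctrl.place_of("rod_tip",c)[:1]);ims.append(d["img"])
b=[cv2.resize(i,(400,400),interpolation=2) for i in(ims[0][180:280,200:300],ims[1][110:210,260:360])]
cv2.imwrite("pics/h.png",np.hstack(b))
```

```text
t 7.725 ee [ 0.4472 -0.0704  0.1488] [ 3.1414 -0.0006  0.1168] F [ 0.2695  0.2614 -2.3404] M [ 0.0383  0.0637 -0.0124] w 0.01756990534503052 57.966046929359436
scene [{'at': [0.6674, -0.0432, 0.1076], 'score': 0.57}]
top [{'at': [0.6681, -0.0437, 0.1113], 'score': 0.97}]
```

View pics/h.png

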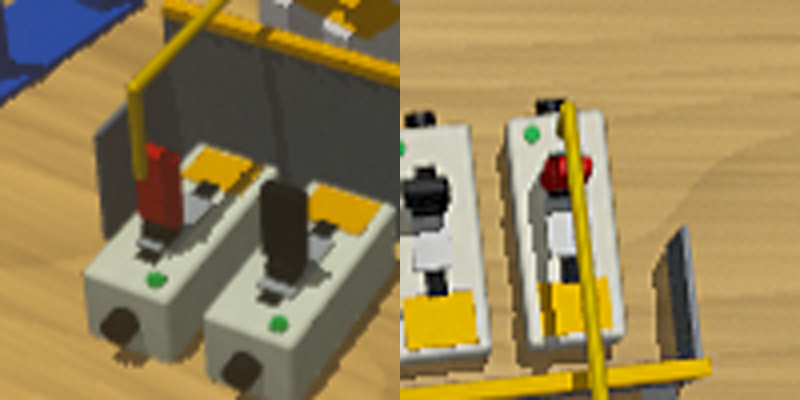

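Both views show the hook behind the paddle: scene crop tip at (138,178), top crop bend at (568,105) against the lever at (567,172). I'll nudge it 3 mm to +y and lower it further.

carry_out:
  commands:
    - [1, [0, -3, 8], [0, 0, 0]]
    - [1, [0, 0, 8], [0, 0, 0]]
    - [1, [0, 0, 5], [0, 0, 0]]
    - [1, [0, 0, 0], [0, 0, 0]]
    - [1, [-2, 0, 0], [0, 0, 0]]
    - [1, [-2, 0, 0], [0, 0, 0]]
    - [1, [-2, 0, 0], [0, 0, 0]]
    - [1, [0, 0, 0], [0, 0, 0]]

```text
time_s: 8.93
ee_pos: [0.4406, -0.0681, 0.1276]
eef_rot: [3.142, -0.0, 0.117]
force: [0.0, 0.3, -2.3]
grip_width: 0.0173
grip_force: 58.0
```

carry_out:
  commands:
    - [1, [-1.5, 0, 0], [0, 0, 0]]
    - [1, [-1.5, 0, 0], [0, 0, 0]]
    - [1, [-1.5, 0, 0], [0, 0, 0]]
    - [1, [-1.5, 0, 0], [0, 0, 0]]
    - [1, [-1.5, 0, 0], [0, 0, 0]]
    - [1, [-1.5, 0, 0], [0, 0, 0]]

```text
time_s: 9.68
ee_pos: [0.4317, -0.0692, 0.1275]
eef_rot: [3.142, -0.0, 0.117]
force: [1.9, 0.0, -1.8]
grip_width: 0.0176
grip_force: 58.0
```

carry_out:
  commands:
    - [1, [-1.2, 0, 0], [0, 0, 0]]
    - [1, [-1.2, 0, 0], [0, 0, 0]]
    - [1, [-1.2, 0, 0], [0, 0, 0]]
    - [1, [-1.2, 0, 0], [0, 0, 0]]
    - [1, [-1.2, 0, 0], [0, 0, 0]]
    - [1, [-1.2, 0, 0], [0, 0, 0]]
    - [1, [-1.2, 0, 0], [0, 0, 0]]
    - [1, [-1.2, 0, 0], [0, 0, 0]]

```text
time_s: 10.68
ee_pos: [0.4221, -0.0703, 0.1274]
eef_rot: [-3.142, 0.0, 0.117]
force: [1.9, -0.1, -2.1]
grip_width: 0.0179
grip_force: 58.0
```

Run:
```python
from h import *
to(None)
ims=[]
for c in("scene","top"):
    d=ctrl.camera(c);print(c,ctrl.place_of("rod_tip",c)[:1]);ims.append(d["img"])
b=[cv2.resize(i,(400,400),interpolation=2) for i in(ims[0][180:280,200:300],ims[1][110:210,260:360])]
cv2.imwrite("pics/i.png",np.hstack(b))
```

```text
t 10.675 ee [ 0.4221 -0.0703  0.1274] [-3.1415  0.      0.1168] F [ 1.9447 -0.0831 -2.1005] M [ 0.0277 -0.3665 -0.0486] w 0.01791260700866942 57.965717911720276
scene [{'at': [0.6447, -0.0437, 0.0901], 'score': 0.71}]
top [{'at': [0.6421, -0.0449, 0.0899], 'score': 0.88}]
```

View pics/i.png

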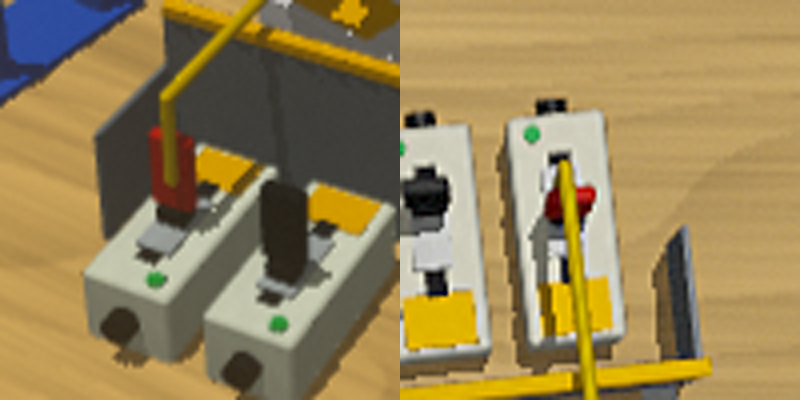

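Scene crop: the hook lies centred on the paddle's far face at (172,165), and the lever has moved well towards the screen. I'll continue in small steps.

carry_out:
  commands:
    - [1, [-1, 0, 0], [0, 0, 0]]
    - [1, [-1, 0, 0], [0, 0, 0]]
    - [1, [-1, 0, 0], [0, 0, 0]]
    - [1, [-1, 0, 0], [0, 0, 0]]
    - [1, [-1, 0, 0], [0, 0, 0]]

```text
time_s: 11.5
ee_pos: [0.4172, -0.0709, 0.1275]
eef_rot: [-3.142, -0.0, 0.117]
force: [2.7, 0.2, -1.4]
grip_width: 0.0173
grip_force: 58.0
```

carry_out:
  commands:
    - [1, [-0.8, 0, 0], [0, 0, 0]]
    - [1, [-0.8, 0, 0], [0, 0, 0]]
    - [1, [-0.8, 0, 0], [0, 0, 0]]

```text
time_s: 11.88
ee_pos: [0.4148, -0.0711, 0.1274]
eef_rot: [-3.142, 0.0, 0.117]
force: [2.8, 0.7, -1.5]
grip_width: 0.0174
grip_force: 58.0
```

carry_out:
  commands:
    - [1, [-0.8, 0, 0], [0, 0, 0]]
    - [1, [-0.8, 0, 0], [0, 0, 0]]

```text
time_s: 12.12
ee_pos: [0.4132, -0.0713, 0.1274]
eef_rot: [-3.142, -0.0, 0.117]
force: [2.8, 0.4, -2.5]
grip_width: 0.0174
grip_force: 58.0
```

carry_out:
  commands:
    - [1, [-0.8, 0, 0], [0, 0, 0]]
    - [1, [-0.8, 0, 0], [0, 0, 0]]

```text
time_s: 12.38
ee_pos: [0.4116, -0.0715, 0.1274]
eef_rot: [3.142, 0.0, 0.117]
force: [3.0, 0.2, -1.3]
grip_width: 0.0173
grip_force: 58.0
```

carry_out:
  commands:
    - [1, [-0.7, 0, 0], [0, 0, 0]]
    - [1, [-0.7, 0, 0], [0, 0, 0]]

```text
time_s: 12.62
ee_pos: [0.4103, -0.0717, 0.1275]
eef_rot: [3.142, -0.0, 0.117]
force: [2.5, 0.0, -1.5]
grip_width: 0.0178
grip_force: 58.0
```

carry_out:
  commands:
    - [1, [-0.7, 0, 0], [0, 0, 0]]
    - [1, [-0.7, 0, 0], [0, 0, 0]]

```text
time_s: 12.88
ee_pos: [0.4088, -0.0718, 0.1274]
eef_rot: [3.142, 0.0, 0.117]
force: [3.0, 0.2, -2.1]
grip_width: 0.0174
grip_force: 58.0
```

carry_out:
  commands:
    - [1, [-0.7, 0, 0], [0, 0, 0]]

```text
time_s: 13.0
ee_pos: [0.4083, -0.0719, 0.1275]
eef_rot: [3.142, -0.0, 0.117]
force: [4.6, 1.1, -2.6]
grip_width: 0.0176
grip_force: 58.0
```

carry_out:
  commands:
    - [1, [-0.7, 0, 0], [0, 0, 0]]

```text
time_s: 13.12
ee_pos: [0.408, -0.072, 0.1276]
eef_rot: [3.141, -0.001, 0.117]
force: [8.3, 1.3, -4.4]
grip_width: 0.018
grip_force: 58.0
```

carry_out:
  commands:
    - [1, [0, 0, 0], [0, 0, 0]]
    - [1, [0, 0, 0], [0, 0, 0]]

```text
time_s: 13.38
ee_pos: [0.4081, -0.072, 0.1276]
eef_rot: [3.141, -0.001, 0.117]
force: [7.2, 0.8, -3.3]
grip_width: 0.0178
grip_force: 58.0
```

carry_out:
  commands:
    - [1, [0, 0, 0], [0, 0, 0]]
    - [1, [0, 0, 0], [0, 0, 0]]

```text
time_s: 13.62
ee_pos: [0.4081, -0.072, 0.1276]
eef_rot: [3.141, -0.001, 0.117]
force: [6.8, 0.7, -4.2]
grip_width: 0.0176
grip_force: 58.0
```

Run:
```python
from h import *
to(None)
```

```text
t 13.625 ee [ 0.4081 -0.072   0.1276] [ 3.1414 -0.0015  0.1168] F [ 6.7736  0.6614 -4.1866] M [ 0.1975 -1.0965  0.0169] w 0.017615382773631148 57.96456813812256
```

carry_out:
  commands:
    - [1, [-0.3, 0, 0], [0, 0, 0]]
    - [1, [0, 0, 0], [0, 0, 0]]

```text
time_s: 13.88
ee_pos: [0.408, -0.072, 0.1277]
eef_rot: [3.141, -0.002, 0.117]
force: [8.3, 0.4, -4.1]
grip_width: 0.0178
grip_force: 58.0
```

carry_out:
  commands:
    - [1, [0, 0, 0], [0, 0, 0]]
    - [1, [0, 0, 0], [0, 0, 0]]
    - [1, [0, 0, 0], [0, 0, 0]]

```text
time_s: 14.25
ee_pos: [0.408, -0.072, 0.1277]
eef_rot: [3.141, -0.002, 0.117]
force: [8.9, 1.2, -3.7]
grip_width: 0.0178
grip_force: 58.0
```

carry_out:
  commands:
    - [1, [-0.05, 0, 0], [0, 0, 0]]
    - [1, [0, 0, 0], [0, 0, 0]]
    - [1, [0, 0, 0], [0, 0, 0]]

```text
time_s: 14.62
ee_pos: [0.4079, -0.072, 0.1277]
eef_rot: [3.141, -0.002, 0.117]
force: [9.9, 1.2, -4.7]
grip_width: 0.0176
grip_force: 58.0
```

carry_out:
  commands:
    - [1, [0, 0, 0], [0, 0, 0]]
    - [1, [0, 0, 0], [0, 0, 0]]
    - [1, [0, 0, 0], [0, 0, 0]]
    - [1, [0, 0, 0], [0, 0, 0]]

```text
time_s: 15.12
ee_pos: [0.408, -0.072, 0.1277]
eef_rot: [3.141, -0.002, 0.117]
force: [8.8, 2.0, -4.5]
grip_width: 0.018
grip_force: 58.0
```

carry_out:
  commands:
    - [1, [0.15, 0, 0], [0, 0, 0]]
    - [1, [0, 0, 0], [0, 0, 0]]
    - [1, [0, 0, 0], [0, 0, 0]]
    - [1, [0, 0, 0], [0, 0, 0]]
    - [1, [0, 0, 0], [0, 0, 0]]

```text
time_s: 15.75
ee_pos: [0.408, -0.072, 0.1277]
eef_rot: [3.141, -0.002, 0.117]
force: [8.7, 1.5, -4.2]
grip_width: 0.0176
grip_force: 58.0
```

carry_out:
  commands:
    - [1, [0, 0, 0], [0, 0, 0]]
    - [1, [0, 0, 0], [0, 0, 0]]
    - [1, [0, 0, 0], [0, 0, 0]]
    - [1, [0, 0, 0], [0, 0, 0]]
    - [1, [0, 0, 0], [0, 0, 0]]
    - [1, [0, 0, 0], [0, 0, 0]]

```text
time_s: 16.5
ee_pos: [0.408, -0.072, 0.1276]
eef_rot: [3.141, -0.002, 0.117]
force: [8.4, 0.9, -4.1]
grip_width: 0.0174
grip_force: 58.0
```

Run:
```python
from h import *
to(None)
for c in("scene","top"):
    d=ctrl.camera(c);print(c,ctrl.place_of("rod_tip",c)[:1],ctrl.place_of("rod",c)[:1])
    m=mask(d["img"],(0,150,60),(4,255,255),(285,140,320,185)) if c=="top" else None
    if m is not None: p,k=line(m);print(k,w(d,p,.115)[:,:2])
to(None)
```

```text
t 16.5 ee [ 0.408  -0.072   0.1276] [ 3.1413 -0.0018  0.1168] F [ 8.3815  0.8667 -4.0538] M [ 0.1671 -1.2628 -0.0277] w 0.01738749428890008 57.96428203582764
scene [{'at': [0.6293, -0.0481, 0.0899], 'score': 0.82}] []
top [{'at': [0.6317, -0.0458, 0.0887], 'score': 0.71}] []
34 [[ 0.6192 -0.0493]
 [ 0.6155 -0.0357]
 [ 0.6225 -0.0612]]
t 16.8 ee [ 0.408  -0.072   0.1277] [ 3.1413 -0.0018  0.1167] F [ 7.8679  0.5851 -3.6166] M [ 0.2349 -1.2818  0.0397] w 0.017442028047101803 57.964308857917786
```

The hold is done: the lever is on its stop and moved about 28 mm. Backing off and lifting.

carry_out:
  commands:
    - [1, [4, 0, 0], [0, 0, 0]]
    - [1, [6, 0, 0], [0, 0, 0]]
    - [1, [4, 0, 0], [0, 0, 0]]
    - [1, [0, 0, -10], [0, 0, 0]]
    - [1, [0, 0, -25], [0, 0, 0]]
    - [1, [0, 0, -35], [0, 0, 0]]
    - [1, [0, 0, -18], [0, 0, 0]]
    - [1, [0, 0, 0], [0, 0, 0]]

```text
time_s: 17.8
ee_pos: [0.4216, -0.0705, 0.2168]
eef_rot: [3.141, -0.002, 0.117]
force: [-0.2, 0.1, -1.2]
grip_width: 0.0176
grip_force: 58.0
```

Run:
```python
from h import *
to(None)
o=ctrl.get_obs()
R=Ro.from_euler("xyz",[np.pi,0,-.042]);print(R.inv().apply(np.array([.4904,-.2852,.2156])-o["ee_pos"])*1000)
for c in("scene","top"):
    d=ctrl.camera(c);print(c,ctrl.place_of("rod_tip",c)[:1],ctrl.place_of("rod",c)[:1])
    if c=="top": p,k=line(mask(d["img"],(0,150,60),(4,255,255),(285,140,320,185)));print(k,w(d,p,.115)[:,:2])
```

```text
t 17.8 ee [ 0.4216 -0.0705  0.2168] [ 3.1406 -0.0024  0.1168] F [-0.1982  0.0539 -1.1714] M [0.0201 0.0471 0.0138] w 0.01761863899429935 57.96600043773651
[ 77.7747 211.6066   1.2   ]
scene [{'at': [0.6397, -0.0462, 0.181], 'score': 0.89}] [{'at': [0.422, -0.0692, 0.2337], 'score': 0.64}]
top [{'at': [0.6433, -0.0415, 0.1756], 'score': 0.63}] []
33 [[ 0.6186 -0.0433]
 [ 0.6132 -0.036 ]
 [ 0.6287 -0.057 ]]
```

carry_out:
  commands:
    - [1, [0, 0, 0], [0, 0, 0.08]]
    - [1, [0, 0, 0], [0, 0, 0.079]]
    - [1, [13, 35.3, 0.2], [0, 0, 0]]
    - [1, [13, 35.3, 0.2], [0, 0, 0]]
    - [1, [13, 35.3, 0.2], [0, 0, 0]]
    - [1, [13, 35.3, 0.2], [0, 0, 0]]
    - [1, [13, 35.3, 0.2], [0, 0, 0]]
    - [1, [12.8, 35.1, 0.2], [0, 0, 0]]
    - [1, [0, 0, 0], [0, 0, 0]]
    - [1, [0, 0, 0], [0, 0, 0]]

```text
time_s: 19.35
ee_pos: [0.4897, -0.2846, 0.2137]
eef_rot: [-3.141, 0.001, -0.042]
force: [-0.3, 0.2, -2.2]
grip_width: 0.0178
grip_force: 58.0
```

Run:
```python
from h import *
to([.4904,-.2852,.0656])
ims=[]
for c in("scene","top"):
    d=ctrl.camera(c);print(c,ctrl.place_of("rod_tip",c)[:1],ctrl.place_of("rod",c)[:1]);ims.append(d["img"])
d=ctrl.camera("wrist")
cv2.imwrite("pics/j.png",np.hstack([cv2.resize(ims[0][110:250,110:250],(400,400),interpolation=2),cv2.resize(d["img"],(400,400))]))
```

```text
t 19.35 ee [ 0.4897 -0.2846  0.2137] [-3.1409  0.001  -0.0423] F [-0.3212  0.1771 -2.1858] M [ 0.0376  0.0142 -0.0828] w 0.01783108771245184 57.965986132621765
tool mm [  0.8277   0.7035 148.0595]
scene [{'at': [0.7122, -0.2915, 0.1729], 'score': 0.96}] [{'at': [0.4934, -0.2838, 0.2325], 'score': 0.91}]
top [{'at': [0.712, -0.2914, 0.1742], 'score': 0.77}] []
```

View pics/j.png

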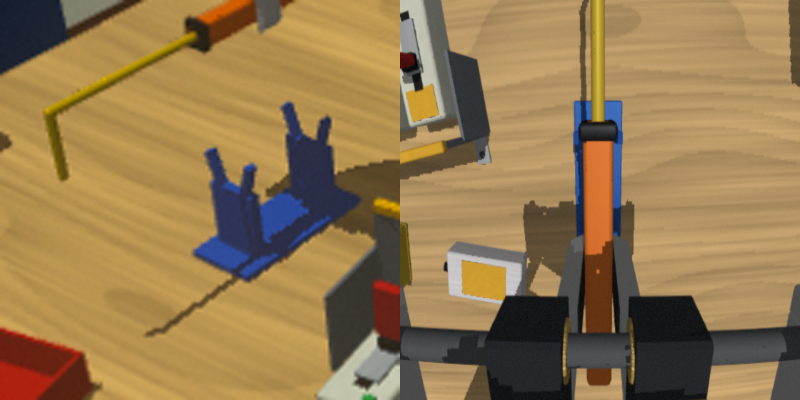

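The rod is level over the rack with the hook hanging down at (62,178), and the wrist view shows it aligned over the rack base. Lowering into the notches.

carry_out:
  commands:
    - [1, [0.8, 0.7, 40], [0, 0, 0]]
    - [1, [0, 0, 45], [0, 0, 0]]
    - [1, [0, 0, 30], [0, 0, 0]]
    - [1, [0, 0, 15], [0, 0, 0]]
    - [1, [0, 0, 8], [0, 0, 0]]
    - [1, [0, 0, 5], [0, 0, 0]]
    - [1, [0, 0, 3], [0, 0, 0]]
    - [1, [0, 0, 0], [0, 0, 0]]

```text
time_s: 20.7
ee_pos: [0.4909, -0.2859, 0.0686]
eef_rot: [3.141, -0.0, -0.042]
force: [-0.5, -0.2, -0.8]
grip_width: 0.0179
grip_force: 58.0
```

carry_out:
  commands:
    - [1, [0, 0, 1.5], [0, 0, 0]]
    - [1, [0, 0, 1.3], [0, 0, 0]]
    - [1, [0, 0, 0], [0, 0, 0]]

```text
time_s: 21.08
ee_pos: [0.4908, -0.2859, 0.0655]
eef_rot: [3.142, -0.0, -0.042]
force: [0.5, -0.5, -1.6]
grip_width: 0.0174
grip_force: 58.0
```

carry_out:
  commands:
    - [0.75, [0, 0, 0], [0, 0, 0]]
    - [0.5, [0, 0, 0], [0, 0, 0]]
    - [0.5, [0, 0, 0], [0, 0, 0]]
    - [0.3, [0, 0, 0], [0, 0, 0]]
    - [0, [0, 0, 0], [0, 0, 0]]
    - [0, [0, 0, 0], [0, 0, 0]]
    - [0, [0, 0, 0], [0, 0, 0]]
    - [0, [0, 0, 0], [0, 0, 0]]

```text
time_s: 22.08
ee_pos: [0.4908, -0.2858, 0.0654]
eef_rot: [-3.142, 0.0, -0.042]
force: [0.4, -0.6, 0.5]
grip_width: 0.09
grip_force: 0.0
```

carry_out:
  commands:
    - [0, [0, 0, -10], [0, 0, 0]]
    - [0, [0, 0, -30], [0, 0, 0]]
    - [0, [0, 0, -50], [0, 0, 0]]
    - [0, [0, 0, -50], [0, 0, 0]]
    - [0, [0, 0, -20], [0, 0, 0]]
    - [0, [0, 0, 0], [0, 0, 0]]

```text
time_s: 22.82
ee_pos: [0.4912, -0.286, 0.2273]
eef_rot: [3.14, -0.003, -0.042]
force: [-0.3, 0.7, -0.5]
grip_width: 0.0941
grip_force: 0.0
```

Run:
```python
from h import *
to(None)
ims=[]
for c in("scene","top"):
    d=ctrl.camera(c);ims.append(d["img"])
    for t in("rod","rod_tip","rack"): print(c,t,ctrl.place_of(t,c)[:1])
cv2.imwrite("pics/k.png",np.hstack([cv2.resize(ims[0][130:270,130:270],(400,400),interpolation=2),cv2.resize(ims[1][120:270,280:430],(400,400),interpolation=2)]))
```

```text
t 22.825 ee [ 0.4912 -0.286   0.2273] [ 3.1399 -0.0028 -0.0422] F [-0.3296  0.6501 -0.5118] M [0.0052 0.0157 0.0038] w 0.09411450487435662 0.0
scene rod [{'at': [0.4939, -0.2859, 0.0849], 'score': 0.67}]
scene rod_tip [{'at': [0.7133, -0.2949, 0.0282], 'score': 0.68}]
scene rack [{'at': [0.492, -0.2872, 0.0013], 'score': 0.74}]
top rod []
top rod_tip [{'at': [0.7149, -0.2938, 0.0265], 'score': 0.72}]
top rack [{'at': [0.4942, -0.2814, 0.0026], 'score': 0.85}]
```

View pics/k.png

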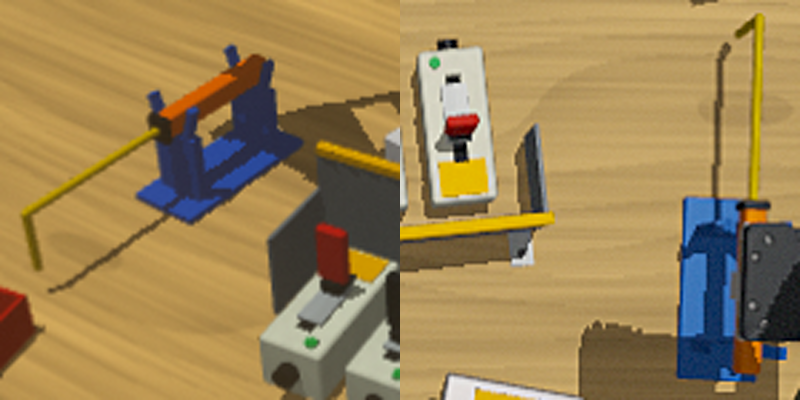

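The rod lies in both notches with the hook down at (38,265), and the red lever is home at (462,127) in the top crop.

```bash
python3 -c "
from station import ctrl
print(ctrl.hand_in())"
```

```text
the job is handed in; nothing more can be done
None
```

The job is handed in (no verdict came back): by wrist force and camera the red lever was drawn to its stop and held about 8–9 N for over a second, and the rod is back in both notches, hook down, gripper clear.

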